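# Lay a painted panel on its back against the stop bar

## Robot

A 7-joint arm with a two-finger parallel gripper is mounted at the origin on the work surface. World frame = base frame: x ahead of the robot, y to its left, z up, the work surface at z = 0. Lengths are in m, angles in rad, forces in N, time in s.
With the tool pointing down it reaches from about 0.35 to 0.9 m from the base axis. Payload 19.9 kg.
Tool frame: the origin (TCP) lies on the centre line of the jaws, within the pads' length; the fingertips stand 14 mm ahead of it and the grasp point (between the pads) lies 5 mm behind it; z points along the fingers, y is the line along which they close (so a half turn about z gives the same grasp; the last joint's range is limited). The gripper opens to 94 mm and grips with 3 to 60 N. Pads are 16 mm wide; open, the fingers measure 119 mm over their backs; the gripper's body (75 mm by 177 mm) begins 78 mm behind the grasp point.
Start: joints at [-1.206, 0.417, -0.01, 1.614, 0.005, 1.111, -0.053], TCP at [0.247, 0.574, 0.219] pointing down, gripper open.
Joint ranges: [-2.81, 2.81], [-0.39, 2.02], [-1.27, 1.25], [0.06, 2.57], [-1.19, 4.33], [0.19, 2], [-2.82, 2.82]. Speed limits (rad/s): [1.89, 1.89, 2.39, 2.39, 3.01, 3.01, 3.01].

## Interface

Orientations are given as a unit quaternion [x, y, z, w].
In Python, from rig import manip gives the robot as it stands.
- The arm moves only by the tool servo_tool, never from a script. Its argument "rows" is a list of rows, each a list of 2 entries, a list of its own where there are three numbers: the shift along the tool's x, y, z in m, then the turn about the tool's z in rad. A call has 1 to 12 rows; each row shifts and turns the commanded pose from where the row before left it, along the tool's axes as they then stand; what a row does not reach is not made up. A row lasts 1/12 s, in which the tool goes at most 41.7 mm and 7.16 degrees, less where a joint would pass 70% of its speed; a pose out of reach is approached as far as the arm can. A call is refused whole if a number of a shift passes 0.0417 or a number of a turn 0.125, either way. A call with a gripper value outside its range is refused whole. "hand" is the opening, from -1 (shut) to 1 (fully open), set as the call begins (left out, the last holds). The fingers move at their own pace and stop on an object; "newtons" is the grip in N (left out, the last holds). Time passes only in rows, so rows that do not move let the fingers close. It gives the time, the measured TCP pose, the force, the opening and the grip force at its end, in the units of the state.
- manip.read_state(): the state, without advancing time (a new reading comes with each control period).
- manip.get_image(name): name is "scene" or "top" or "wrist"; returns the picture (480x640x3 uint8, blue, green, red); there is no depth.
- manip.get_calibration(name): a dict with "K" (3x3 intrinsics, pixels), "dist_coeffs" ([k1, k2, p1, p2, k3] as OpenCV has them; the pictures are not rectified), "T" (4x4, takes a point from camera to world coordinates); the wrist camera has in their place "mount" (4x4, takes a point from camera to tool coordinates, whose origin is the TCP and whose axes are the flange's). Camera axes: x right, y down, z forward; pixel columns grow to the right and rows downward; lengths in m; the calibration is good to about 2 mm. A picture is of the moment at which its call begins: read the wrist's pose just before it. get_calibration takes no time and is no camera call.
- manip.hand_in(): hands the job in; it is judged then, once.
Trained networks look in the newest picture that a camera, given by its name, has taken for a name from the list of things; names that differ only in an ending like _2 or _b are one class to them, and where a whole thing is asked for, a point or a joint stands for the part that bears it (a point fixed in the world has none). Each returns a list of dicts, best first, with "p" (0 to 1); they miss things now and then, are a little off and sometimes report something else, mostly with a low value. They report only what shows in the picture. A call takes as long as a camera call. They do not tell look-alikes from the thing itself.
- manip.search_frame(camera, thing): "bbox" ([left, top, width, height] in pixels, round what is visible of it).
- manip.spot_point(camera, thing): "location" ([row, column] in pixels: a listed point, or the origin of a listed thing).
The state is a dict: "clock": time; "joints": joint angles; "joint_velocities": joint speeds; "effort": joint torques, N m; "tcp_pos": TCP position; "eef_rot": TCP orientation; "ft_force": force on the tool from outside, world axes, zero at the start; "torque": the same for the moment, N m; "width": finger opening in m; "finger_force": force on a finger pad.
Only numpy, scipy, OpenCV 4.12 (cv2) and the standard library are available. Lean on these libraries where they do the work, as an engineer would, in place of code of your own. Each camera call takes 0.05 s, during which the arm holds its last target. There are 200 camera calls.

## Task

The orange painted panel stands on its bottom edge on the studio table. Push it over backwards so that it lies flat on its bare wooden back with the painted face up, then push it along the table away from the robot until its leading edge (the top edge of the painting) sits flush and square against the dark wooden stop bar. Only push it, never lift it off the table, and leave the blue panel standing and everything else on the table where it is.

Things in the scene. Friction and masses are not known exactly. Their poses are not given: they have to be found in the camera images.
- orange_panel: Orange painting panel to tip: a loose block 36 mm thick (x), 130 wide (y), 120 tall (z), 0.2 to 0.42 kg. Origin: centre of its bottom edge face. -x side: painted face (orange with red, white, yellow shapes), looking roughly to the robot at the start; +x side: bare wooden back. Starts upright, +z up. On its back: -x points up, +z level, roughly away from the robot.
- orange_panel_top (a point): Centre of the top edge face of the orange panel, 120 mm along the panel's z from its origin. This is the edge that goes against the stop bar once the panel lies down. Lying, the panel slides on the table with ordinary dry friction (a few N); a push to one side of its centre turns it, and if it meets the bar askew a straight push can bind on the corner, so square it on the way.
- orange_panel_mid (a point): Centre of the orange panel's block, 60 mm along its z from its origin: 60 mm above the table when upright, 18 mm when lying. Pushed a few cm near the top of the painted face the panel tips about its bottom back edge (it balances at 17 degrees), then falls by itself.
- stop_bar: Dark wooden stop bar, screwed to the table on the far side of the panels: 30 mm deep (its x), 560 mm long (its y), 18 mm tall. Origin: centre of its underside. Its +x points away from the robot.
- stop_face (a point): Middle of the stop bar's near long face, at table height, same axes as the bar: x points into the bar, y along it. The face runs 280 mm either way along y.
- blue_panel: Blue panel of the same size and make (blue with green, white and yellow shapes), standing upright beside the orange one; leave it standing. Origin: centre of its bottom edge face, painted face to -x. Which of the two stands left or right varies.
- brush_jar: Glass jar of brushes, 84 mm across, 245 mm tall over the brushes, loose. Origin: centre of its underside. Leave alone.
- paint_bottle: Red paint bottle, 52 mm across, 130 mm tall, loose. Origin: centre of its underside. Leave alone.
- medium_jar: Amber jar with black lid, 64 mm across, 75 mm tall, loose. Origin: centre of its underside. Leave alone.
- tape_roll: Yellow roll of tape lying flat, 70 mm across, 24 mm tall, loose, between the two panels and nearer the robot. Origin: centre of its underside. Leave alone.
- palette_knife: Spatula-like palette knife lying flat, 200 mm long along its x, loose. Origin: underside, about mid length. Leave alone.
- water_pot: Blue ceramic cup, 76 mm across the rim, 85 mm tall, loose. Origin: centre of its underside. Leave alone.
There are look-alikes about, which are no part of the job. Leave any purple look-alike of the blue_panel alone.

How it is judged:
By the outcome, as a careful person would: the job done as asked, in the order asked, and still so for the second after the job is handed in, with the robot touching nothing.
It also fails if it takes over 58 s, if anything falls off the work surface, if the arm or the gripper's body presses on something with over 40 N, if the wrist force passes 120 N, or if a joint passes its speed limit or range.

## Working session

There is one attempt and no reset: what is moved stays moved. The work goes in short steps, Python scripts to look and compute and a tool call to move; the robot and the scene stay as the last step left them, time stands still between calls to the robot, and variables do not carry over. Pictures are saved under pics/ and viewed, at most 10 in all, crops included, and the job is handed in when it is done.

Besides the shell and the picture viewer there is one more tool, called after "Emit:" as name(argument=value, ...), one argument or row to a line, values as JSON. servo_tool: Moves the arm, as the interface text tells. Its arguments: {"type":"object","properties":{"rows":{"type":"array","items":{"type":"array"}},"hand":{"type":"number"},"newtons":{"type":"number"}},"required":["rows"]}

```bash
mkdir -p pics
cat > h.py <<'E'
import numpy as np, cv2
from rig import manip
def ray(cam,px):  # px (col,row) list -> origin, dirs world
    c=manip.get_calibration(cam)
    p=cv2.undistortPoints(np.array(px,float).reshape(-1,1,2),np.array(c["K"],float),np.array(c["dist_coeffs"],float)).reshape(-1,2)
    T=np.array(c["T"]); d=np.c_[p,np.ones(len(p))]@T[:3,:3].T
    return T[:3,3],d
def atz(cam,px,z):
    o,d=ray(cam,px); return o+d*((z-o[2])/d[:,2])[:,None]
def proj(cam,P):
    c=manip.get_calibration(cam);T=np.linalg.inv(np.array(c["T"]))
    return cv2.projectPoints(np.array(P,float).reshape(-1,1,3),cv2.Rodrigues(T[:3,:3])[0],T[:3,3],np.array(c["K"],float),np.array(c["dist_coeffs"],float))[0].reshape(-1,2)
E
python3 - <<'E'
from h import *
for c in("top","scene"):
    im=manip.get_image(c); cv2.imwrite(f"pics/{c}0.png",im)
    for t in("orange_panel","blue_panel","stop_bar"):
        print(c,t,[(d["bbox"],round(d["p"],2)) for d in manip.search_frame(c,t)][:3])
    for t in ("orange_panel_top","stop_face"):
        print(c,t,[(np.round(d["location"]),round(d["p"],2)) for d in manip.spot_point(c,t)][:3])
    print(np.round(manip.get_calibration(c)["T"],3).tolist())
s=manip.read_state();print(s["clock"],s["tcp_pos"],s["eef_rot"])
E
```

```text
top orange_panel [([375.5, 291.1, 68.4, 20.8], 0.73), ([210.1, 269.0, 72.8, 34.8], 0.56)]
top blue_panel [([234.2, 313.5, 34.1, 66.6], 0.88), ([212.3, 268.9, 73.8, 35.7], 0.8)]
top stop_bar [([214.4, 150.8, 239.7, 43.7], 0.62), ([504.3, 198.1, 47.5, 41.5], 0.4)]
top orange_panel_top [(array([298., 413.]), 0.77)]
top stop_face [(array([178., 337.]), 0.74)]
[[0.087, -0.975, 0.202, 0.377], [-0.996, -0.084, 0.021, -0.005], [-0.004, -0.203, -0.979, 1.124], [0.0, 0.0, 0.0, 1.0]]
scene orange_panel [([214.4, 237.6, 46.2, 65.0], 0.82), ([302.2, 226.3, 134.5, 147.7], 0.26)]
scene blue_panel [([300.5, 162.7, 40.6, 59.2], 0.75), ([214.6, 236.1, 48.0, 65.2], 0.47)]
scene stop_bar [([300.1, 226.1, 134.3, 143.1], 0.82), ([180.6, 341.5, 31.6, 35.6], 0.63)]
scene orange_panel_top [(array([256., 237.]), 0.93)]
scene stop_face [(array([294., 370.]), 0.59)]
[[0.805, 0.441, -0.398, 1.201], [0.594, -0.611, 0.524, -0.818], [-0.012, -0.658, -0.753, 1.277], [0.0, 0.0, 0.0, 1.0]]
0.6 [0.24671868 0.57419744 0.21940595] [ 2.01513179e-01  9.79485801e-01 -6.74144002e-05  8.19561509e-06]
```

View pics/top0.png

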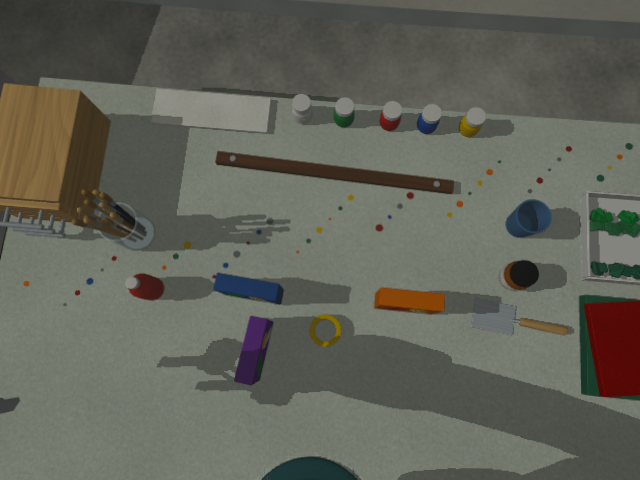

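View pics/scene0.png

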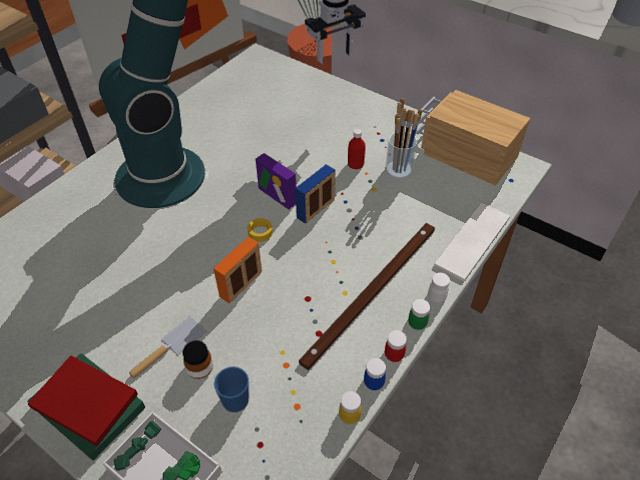

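The top picture shows the orange panel upright at about (410,300). The blue one is at (248,288), the purple look-alike at (253,350), the tape at (325,330) and the bar from (217,158) to (453,187). The only orange candidate is (410,300) in top and (238,270) in scene. I'll crop it to confirm and measure.

```bash
cat >> h.py <<'E'
def seg(im,lo,hi,box):
    x0,y0,x1,y1=box; h=cv2.cvtColor(im,cv2.COLOR_BGR2HSV)
    m=np.zeros(im.shape[:2],np.uint8); m[y0:y1,x0:x1]=cv2.inRange(h,lo,hi)[y0:y1,x0:x1]
    m=cv2.morphologyEx(m,cv2.MORPH_OPEN,np.ones((2,2),np.uint8))
    c=max(cv2.findContours(m,cv2.RETR_EXTERNAL,cv2.CHAIN_APPROX_NONE)[0],key=cv2.contourArea)
    return c.reshape(-1,2).astype(float)
def rect(P):
    (c,s,a)=cv2.minAreaRect(P[:,:2].astype(np.float32)*1000); b=cv2.boxPoints((c,s,a)); return c,s,a,b
E
python3 - <<'E'
from h import *
im=cv2.imread("pics/top0.png")
print(im[300,410],im[175,330],im[292,410],im[185,330], cv2.cvtColor(im,cv2.COLOR_BGR2HSV)[[300,175],[410,330]])
c=seg(im,(3,150,90),(20,255,255),(365,275,455,325)); print("orange",[np.round(v,1).tolist() for v in rect(atz("top",c,.12))])
c=seg(im,(0,60,20),(20,255,130),(205,140,465,205)); print("bar",[np.round(v,1).tolist() for v in rect(atz("top",c,.018))])
c=seg(im,(100,120,50),(125,255,255),(200,260,295,315)); print("blue",[np.round(v,1).tolist() for v in rect(atz("top",c,.12))])
for n,p,z in(("tape",(325,330),.02),("medium",(521,273),.075),("knife",(480,318),.0),("purple",(253,350),.12)): print(n,atz("top",[p],z).round(3))
a=cv2.resize(im[270:370,340:480],None,fx=4,fy=4); b=cv2.resize(cv2.imread("pics/scene0.png")[220:320,190:330],None,fx=4,fy=4)
cv2.imwrite("pics/crop.png",cv2.resize(np.hstack([a[:, :390],b[:, :390]]),(780,400)))
E
```

```text
[  7  68 136] [29 41 58] [  9  68 134] [111 122 117] [[ 14 242 136]
 [ 12 127  58]]
orange [[469.8, -166.4], [39.8, 139.4], 1.6, [[448.0, -97.30000305175781], [451.79998779296875, -236.6999969482422], [491.6000061035156, -235.60000610351562], [487.79998779296875, -96.19999694824219]]]
bar [[759.2, 8.3], [558.4, 32.6], 87.4, [[730.2000122070312, -269.79998779296875], [762.7999877929688, -271.29998779296875], [788.0999755859375, 286.5], [755.5, 288.0]]]
blue [[464.7, 162.9], [130.6, 38.3], 84.6, [[439.6000061035156, 99.5999984741211], [477.6000061035156, 96.0], [489.8999938964844, 226.10000610351562], [451.79998779296875, 229.6999969482422]]]
tape [[ 0.398 -0.001  0.02 ]]
medium [[ 0.552 -0.403  0.075]]
knife [[ 0.455 -0.342  0.   ]]
purple [[0.346 0.137 0.12 ]]
```

View pics/crop.png

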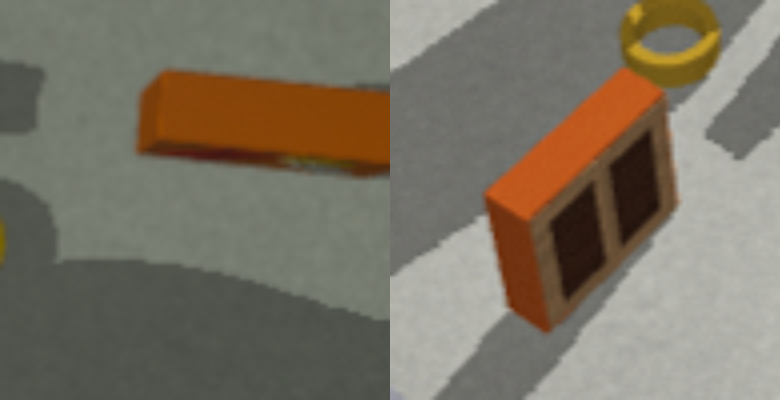

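Run:
```python
from h import *
im=cv2.imread("pics/top0.png")
def edge(c,z,x0,x1,f):
    P=np.array([(x,f(c[c[:,0]==x][:,1])) for x in range(x0,x1)]); W=atz("top",P,z); k=np.polyfit(W[:,1],W[:,0],1)
    return "x=%.4f at y=-.17, yaw %.2f deg"%(np.polyval(k,-.17),-np.degrees(np.arctan(k[0])))
c=seg(im,(3,150,90),(20,255,255),(365,275,455,325))
print("orange far",edge(c,.12,385,440,min)); print("orange near(approx)",edge(c,.12,385,440,max))
b=seg(im,(0,60,20),(20,255,130),(205,140,465,205))
print("bar far",edge(b,.018,225,445,min),"near",edge(b,.018,225,445,max),edge(b,.0,225,445,max))
W=atz("top",c,.12);print(W[:,1].min(),W[:,1].max())
print("predicted top corners px",proj("top",[[.451,-.105,.12],[.487,-.105,.12],[.487,-.235,.12],[.451,-.235,.12]]).round())
```

```text
orange far x=0.4872 at y=-.17, yaw -0.69 deg
orange near(approx) x=0.4531 at y=-.17, yaw -0.75 deg
bar far x=0.7660 at y=-.17, yaw -2.62 deg near x=0.7360 at y=-.17, yaw -2.60 deg x=0.7420 at y=-.17, yaw -2.60 deg
-0.23602086525826327 -0.09724088861645543
predicted top corners px [[379. 307.]
 [380. 289.]
 [445. 295.]
 [444. 313.]]
```

Emit:
servo_tool(
  rows=[
    [[0,0,0],-0.12],
    [[0,0,0],-0.12],
    [[0,0,0],-0.12],
  ],
  hand=1,
)

```text
clock: 0.85
tcp_pos: [0.2466, 0.5743, 0.2195]
eef_rot: [0.02, 1.0, 0.0, 0.0]
ft_force: [-1.6, -0.1, -0.7]
width: 0.0941
finger_force: 0.0
```

Emit:
servo_tool(
  rows=[
    [[-0.025,-0.03,0],0],
    [[-0.025,-0.03,0],0],
    [[-0.025,-0.03,0],0],
    [[-0.025,-0.03,0],0],
    [[-0.025,-0.03,0],0],
    [[-0.025,-0.03,0],0],
    [[0,-0.03,0],0],
    [[0,-0.03,0],0],
    [[0,-0.03,0],0],
    [[0,-0.03,0],0],
    [[0,-0.03,0],0],
    [[0,-0.03,0],0],
  ],
)

```text
clock: 1.85
tcp_pos: [0.3798, 0.2064, 0.2196]
eef_rot: [0.023, 1.0, 0.0, 0.0]
ft_force: [0.3, 0.3, 1.0]
width: 0.0939
finger_force: 0.0
```

Emit:
servo_tool(
  rows=[
    [[0,-0.03,0],0],
    [[0,-0.03,0],0],
    [[0,-0.03,0],0],
    [[0,-0.03,0],0],
    [[0,-0.03,0],0],
    [[0,-0.03,0],0],
    [[0,-0.03,0],0],
    [[0,-0.03,0],0],
    [[0,-0.03,0],0],
    [[0,-0.03,0],0],
    [[0,-0.03,0],0],
    [[0,0,0],0],
  ],
)

```text
clock: 2.85
tcp_pos: [0.3645, -0.1262, 0.2199]
eef_rot: [0.025, 1.0, -0.0, 0.001]
ft_force: [0.7, 0.2, 0.8]
width: 0.0938
finger_force: 0.0
```

Emit:
servo_tool(
  rows=[
    [[-0.01,-0.015,0.0],0],
    [[-0.01,-0.015,0.0],0],
    [[-0.01,-0.015,0],0],
    [[-0.01,0,0.027],0],
    [[0,0,0.027],0],
    [[0,0,0.027],0],
    [[0,0,0.027],0],
    [[0,0,0],0],
    [[0,0,0],0],
  ],
)

```text
clock: 3.6
tcp_pos: [0.4023, -0.1687, 0.1114]
eef_rot: [0.023, 1.0, -0.0, -0.001]
ft_force: [0.2, 0.6, 1.1]
width: 0.0941
finger_force: 0.0
```

Emit:
servo_tool(
  rows=[
    [[-0.009,0,0],0],
    [[-0.009,0,0],0],
    [[-0.009,0,0],0],
    [[-0.009,0,0],0],
    [[-0.005,0,0],0],
    [[-0.005,0,0],0],
    [[-0.005,0,0],0],
    [[-0.005,0,0],0],
    [[-0.005,0,0],0],
    [[-0.005,0,0],0],
    [[-0.005,0,0],0],
    [[-0.005,0,0],0],
  ],
)

```text
clock: 4.6
tcp_pos: [0.4793, -0.1722, 0.1115]
eef_rot: [0.023, 1.0, -0.0, 0.0]
ft_force: [-0.2, -0.4, 1.2]
width: 0.094
finger_force: 0.0
```

Emit:
servo_tool(
  rows=[
    [[-0.004,0,0],0],
    [[-0.004,0,0],0],
    [[0,0,0],0],
    [[0,0,0],0],
    [[0,0,0],0],
    [[0,0,0],0],
  ],
)

```text
clock: 5.1
tcp_pos: [0.4865, -0.1725, 0.1115]
eef_rot: [0.023, 1.0, 0.0, -0.0]
ft_force: [-0.4, 0.4, -0.9]
width: 0.0942
finger_force: 0.0
```

Run:
```python
from h import *
cv2.imwrite("pics/scene1.png",manip.get_image("scene")); cv2.imwrite("pics/top1.png",manip.get_image("top"))
```

```text
(no output)
```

View pics/scene1.png

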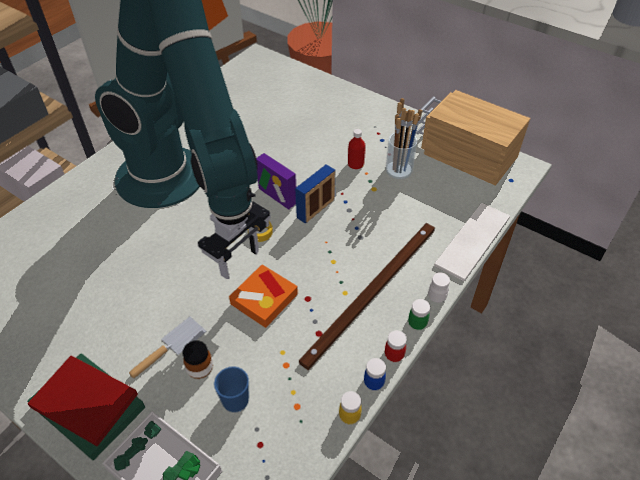

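The panel lies painted face up at about (264,296), and nothing else has moved. Next I'll back off, go down, and measure.

Emit:
servo_tool(
  rows=[
    [[0.02,0,0],0],
    [[0.02,0,0],0],
    [[0.02,0,0],0],
    [[0,0,0.02],0],
    [[0,0,0.02],0],
    [[0,0,0.02],0],
    [[0,0,0.02],0],
    [[0,0,0.004],0],
    [[0,0,0],0],
  ],
)

```text
clock: 5.95
tcp_pos: [0.426, -0.1698, 0.0268]
eef_rot: [0.023, 1.0, 0.0, -0.001]
ft_force: [-0.8, 0.0, 0.1]
width: 0.0942
finger_force: 0.0
```

```bash
cat > m.py <<'E'
from h import *
from scipy.optimize import minimize
def measure(fn):
    im=manip.get_image("scene"); cv2.imwrite(fn+"_s.png",im); cv2.imwrite(fn+"_t.png",manip.get_image("top"))
    out=[]
    # fit the 3D box silhouette (x,y,yaw of the top-face centre) to the panel mask in scene and top
    h={}
    for cam,suf in(("scene","_s"),("top","_t")):
        im=cv2.imread(fn+suf+".png"); hs=cv2.cvtColor(im,cv2.COLOR_BGR2HSV)
        c0=proj(cam,[[.6,-.17,.03]])[0].astype(int)
        m=cv2.inRange(hs,(0,110,70),(32,255,255)); r=np.zeros_like(m); k=95
        r[max(0,c0[1]-k):c0[1]+k,max(0,c0[0]-k):c0[0]+k]=255; m&=r
        cs=cv2.findContours(cv2.morphologyEx(m,cv2.MORPH_CLOSE,np.ones((3,3),np.uint8)),cv2.RETR_EXTERNAL,cv2.CHAIN_APPROX_NONE)[0]
        c=max(cs,key=cv2.contourArea); hu=cv2.convexHull(c); h[cam]=hu; print(cam,cv2.contourArea(hu),hu.reshape(-1,2).min(0),hu.reshape(-1,2).max(0))
    def sil(cam,p):
        x,y,a=p; R=np.array([[np.cos(a),-np.sin(a)],[np.sin(a),np.cos(a)]])
        q=np.array([[i,j] for i in(-.06,.06) for j in(-.065,.065)])@R.T+[x,y]
        P=[[*v,z] for v in q for z in(0,.036)]
        return cv2.convexHull(proj(cam,P).astype(np.float32))
    def cost(p,cams):
        t=0
        for cam in cams:
            a=h[cam].astype(np.float32); b=sil(cam,p); i=cv2.intersectConvexConvex(a,b)[0]
            t+=(cv2.contourArea(a)+cv2.contourArea(b)-2*i)/cv2.contourArea(a)
        return t
    for cams in(("scene",),("top",),("scene","top")):
        best=min((minimize(lambda q:cost([q[0],q[1],q[2]],cams),[x0,-.172,-.03],method="Nelder-Mead",options=dict(initial_simplex=[[x0,-.172,-.03],[x0+.02,-.172,-.03],[x0,-.15,-.03],[x0,-.172,.1]])) for x0 in(.55,.6,.66)),key=lambda r:r.fun)
        x,y,a=best.x; print(cams,"centre",best.x[:2].round(4),"yaw deg",np.degrees(a).round(2),"cost",round(best.fun,3),"top edge mid",(x+.06*np.cos(a)).round(4))
E
python3 -c "
from m import *
measure('pics/m1')"
```

```text
scene 2435.0 [229 265] [297 327]
top 2731.5 [376 237] [438 293]
('scene',) centre [ 0.5496 -0.1691] yaw deg -0.83 cost 0.043 top edge mid 0.6096
('top',) centre [ 0.5539 -0.1711] yaw deg -0.69 cost 0.228 top edge mid 0.6139
('scene', 'top') centre [ 0.5517 -0.171 ] yaw deg -0.82 cost 0.275 top edge mid 0.6117
```

Emit:
servo_tool(
  rows=[
    [[-0.008,0,0],0],
    [[-0.008,0,0],0],
    [[-0.008,0,0],0],
    [[-0.008,0,0],0],
    [[-0.008,0,0],0],
    [[-0.008,0,0],0],
    [[-0.004,0,0],0],
    [[-0.004,0,0],0],
    [[-0.005,0,0],0],
    [[-0.005,0,0],0],
    [[-0.005,0,0],0],
    [[-0.005,0,0],0],
  ],
)

```text
clock: 7.05
tcp_pos: [0.5031, -0.1734, 0.0274]
eef_rot: [0.023, 1.0, -0.0, -0.0]
ft_force: [-2.3, 0.0, -0.7]
width: 0.0942
finger_force: 0.7
```

Emit:
servo_tool(
  rows=[
    [[-0.007,0,0],0],
    [[-0.007,0,0],0],
    [[-0.007,0,0],0],
    [[-0.007,0,0],0],
    [[-0.007,0,0],0],
    [[-0.007,0,0],0],
    [[-0.007,0,0],0],
    [[-0.007,0,0],0],
    [[-0.007,0,0],0],
    [[-0.007,0,0],0],
    [[-0.007,0,0],0],
    [[0,0,0],0],
  ],
)

```text
clock: 8.05
tcp_pos: [0.5813, -0.1767, 0.0276]
eef_rot: [0.023, 1.0, -0.0, 0.001]
ft_force: [0.3, -1.9, 0.1]
width: 0.0939
finger_force: 0.0
```

```bash
python3 -c "
from m import *
measure('pics/m2')
s=manip.read_state();print(s['tcp_pos'],s['ft_force'],s['torque'],s['eef_rot'])"
```

```text
scene 5653.5 [258 281] [372 365]
top 669.5 [383 193] [413 226]
('scene',) centre [ 0.6959 -0.1857] yaw deg -7.67 cost 0.501 top edge mid 0.7553
('top',) centre [ 0.724  -0.1145] yaw deg -27.79 cost 3.652 top edge mid 0.7771
('scene', 'top') centre [ 0.701  -0.1255] yaw deg -9.61 cost 4.228 top edge mid 0.7602
[ 0.58000635 -0.17677303  0.02740222] [-0.75245155 -0.48021503 -0.6456078 ] [ 0.05602024 -0.00949294 -0.02536295] [ 2.27829262e-02  9.99740410e-01 -1.08117251e-04  1.95494699e-04]
```

Emit:
servo_tool(
  rows=[
    [[-0.003,0,0],0],
    [[-0.003,0,0],0],
    [[-0.003,0,0],0],
    [[-0.003,0,0],0],
    [[-0.003,0,0],0],
    [[-0.003,0,0],0],
    [[-0.003,0,0],0],
  ],
)

```text
clock: 8.73
tcp_pos: [0.6009, -0.1778, 0.0275]
eef_rot: [0.023, 1.0, -0.0, -0.0]
ft_force: [-1.7, -0.2, -0.5]
width: 0.0939
finger_force: 0.9
```

Emit:
servo_tool(
  rows=[
    [[-0.001,0,0],0],
    [[-0.001,0,0],0],
    [[-0.001,0,0],0],
    [[-0.001,0,0],0],
  ],
)

```text
clock: 9.07
tcp_pos: [0.6047, -0.178, 0.0275]
eef_rot: [0.023, 1.0, -0.0, -0.0]
ft_force: [-0.4, 0.9, -0.7]
width: 0.0943
finger_force: 0.9
```

Emit:
servo_tool(
  rows=[
    [[-0.001,0,0],0],
    [[-0.001,0,0],0],
    [[-0.001,0,0],0],
  ],
)

```text
clock: 9.32
tcp_pos: [0.6077, -0.1781, 0.0275]
eef_rot: [0.023, 1.0, -0.0, -0.0]
ft_force: [-2.3, -0.8, -0.6]
width: 0.0943
finger_force: 0.9
```

Emit:
servo_tool(
  rows=[
    [[-0.001,0,0],0],
    [[-0.001,0,0],0],
  ],
)

```text
clock: 9.48
tcp_pos: [0.6098, -0.1782, 0.0275]
eef_rot: [0.023, 1.0, -0.0, 0.0]
ft_force: [-2.6, -0.4, -0.5]
width: 0.0939
finger_force: 0.9
```

Emit:
servo_tool(
  rows=[
    [[-0.001,0,0],0],
    [[-0.001,0,0],0],
  ],
)

```text
clock: 9.65
tcp_pos: [0.6108, -0.1783, 0.0274]
eef_rot: [0.023, 1.0, 0.0, -0.001]
ft_force: [-14.2, 2.5, 9.7]
width: 0.0939
finger_force: 7.4
```

```bash
python3 -c "
from h import *
a=manip.get_image('scene'); cv2.imwrite('pics/c3.png',cv2.resize(a[230:380,220:420],None,fx=4,fy=4,interpolation=cv2.INTER_CUBIC))"
```

```text
(no output)
```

View pics/c3.png

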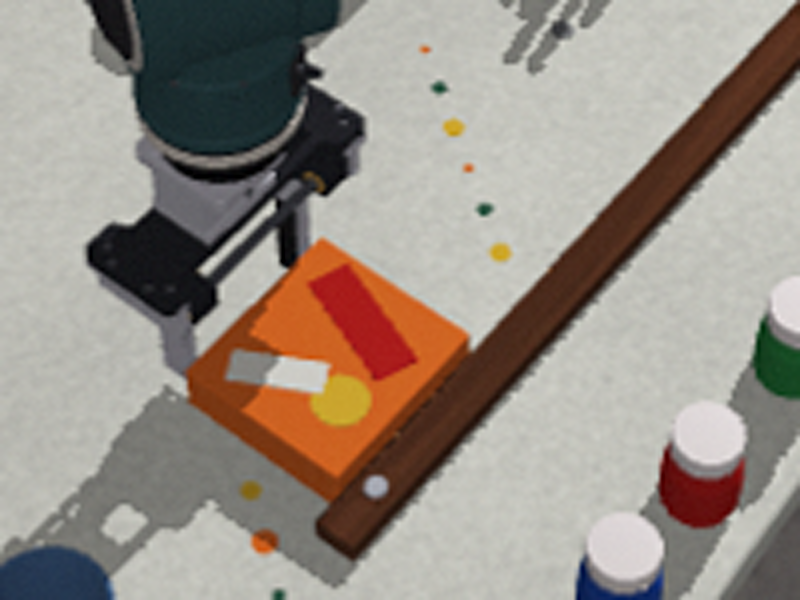

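The crop shows the panel up against the bar, with its edge parallel to the bar face from about (470,345) to (335,495). One more light press will seat it, then I'll back off and check.

Emit:
servo_tool(
  rows=[
    [[-0.001,0,0],0],
    [[0,0,0],0],
    [[0,0,0],0],
  ],
)

```text
clock: 9.95
tcp_pos: [0.6108, -0.1783, 0.0273]
eef_rot: [0.023, 1.0, 0.0, -0.002]
ft_force: [-15.1, 1.4, 10.9]
width: 0.0939
finger_force: 7.7
```

Emit:
servo_tool(
  rows=[
    [[0.002,0,0],0],
    [[0.005,0,0],0],
    [[0.02,0,0],0],
    [[0.03,0,0],0],
    [[0.03,0,-0.01],0],
    [[0.03,0,-0.03],0],
    [[0,0,-0.04],0],
    [[0,0,-0.04],0],
    [[0,0,-0.04],0],
    [[0.03,0,0],0],
    [[0.03,0,0],0],
    [[0,0,0],0],
  ],
)

```text
clock: 10.95
tcp_pos: [0.4325, -0.1703, 0.1873]
eef_rot: [0.024, 1.0, 0.001, 0.0]
ft_force: [0.1, -0.3, 0.6]
width: 0.0943
finger_force: 0.0
```

```bash
python3 -c "
from h import *
t=manip.get_image('top'); s=manip.get_image('scene')
cv2.imwrite('pics/t4.png',t); cv2.imwrite('pics/s4.png',s)
cv2.imwrite('pics/f4.png',np.hstack([cv2.resize(t[160:280,360:460],(400,480),interpolation=cv2.INTER_CUBIC),cv2.resize(s[280:376,270:350],(400,480),interpolation=cv2.INTER_CUBIC)]))
c=seg(t,(3,150,90),(20,255,255),(360,170,460,300))
print(c.min(0),c.max(0)); P=np.array([(x,c[c[:,0]==x][:,1].min()) for x in range(388,432)]);W=atz('top',P,.036);k=np.polyfit(W[:,1],W[:,0],1);print('top edge x',np.polyval(k,-.178),'yaw',-np.degrees(np.arctan(k[0])))
P=np.array([(x,c[c[:,0]==x][:,1].max()) for x in range(388,432)])
for z in(.036,0):
  W=atz('top',P,z);k=np.polyfit(W[:,1],W[:,0],1);print('near edge x',np.polyval(k,-.178),'yaw',-np.degrees(np.arctan(k[0])))
b=seg(t,(0,60,20),(20,255,130),(205,140,465,205))
print('bar',rect(atz('top',b,.018))[:3])
"
```

```text
[380. 183.] [445. 242.]
top edge x 0.7374173700185849 yaw -1.590097940857227
near edge x 0.6151613715601778 yaw -2.3488515426385326
near edge x 0.623289864898487 yaw -2.3488515426385694
bar ((759.1358642578125, 8.322509765625), (558.3841552734375, 33.133453369140625), 87.33915710449219)
```

View pics/f4.png

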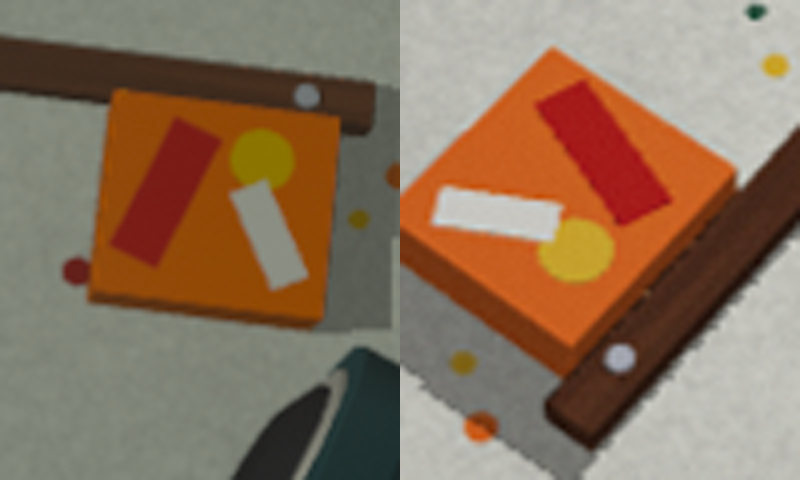

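View pics/t4.png

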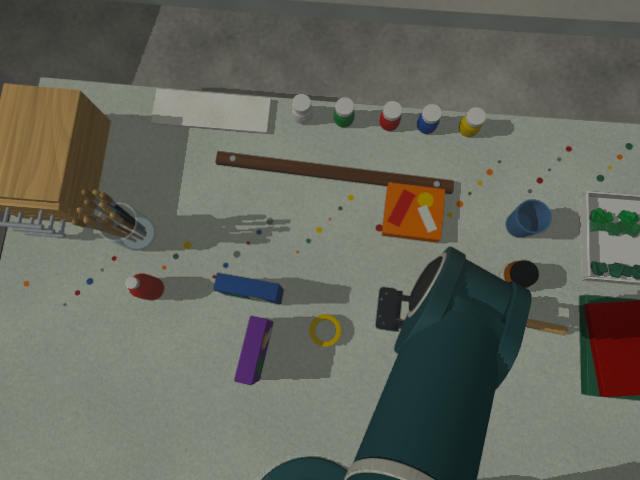

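Run:
```python
from h import *
from scipy.optimize import minimize
H={}
for cam,f,box in(("scene","pics/s4.png",(250,270,350,375)),("top","pics/t4.png",(360,170,460,300))):
    im=cv2.imread(f); hs=cv2.cvtColor(im,cv2.COLOR_BGR2HSV)
    # top face only: bright orange/red/yellow/white patches -> hull
    lo=(0,170,150) if cam=="scene" else (0,170,110)
    c=seg(im,lo,(32,255,255),box); H[cam]=cv2.convexHull(c.astype(np.float32)); print(cam,cv2.contourArea(H[cam]))
def sil(cam,p):
    x,y,a=p; R=np.array([[np.cos(a),-np.sin(a)],[np.sin(a),np.cos(a)]])
    q=np.array([[i,j] for i in(-.06,.06) for j in(-.065,.065)])@R.T+[x,y]
    return cv2.convexHull(proj(cam,np.c_[q,np.full(4,.036)]).astype(np.float32))
def cost(p,cam):
    a=H[cam];b=sil(cam,p)
    return (cv2.contourArea(a)+cv2.contourArea(b)-2*cv2.intersectConvexConvex(a,b)[0])/cv2.contourArea(b)
for cam in H:
    s=[.676,-.178,-.045]
    r=minimize(cost,s,(cam,),method="Nelder-Mead",options=dict(initial_simplex=[s,[.686,-.178,-.045],[.676,-.17,-.045],[.676,-.178,.01]]))
    x,y,a=r.x; print(cam,r.x.round(4),"yaw",np.degrees(a).round(2),"edge",(x+.06*np.cos(a)).round(4),"cost",round(r.fun,3),"flush cost",[(d,round(cost([.676,-.178,np.radians(d)],cam),3)) for d in(-4,-2.6,-1)])
im=cv2.imread("pics/s4.png"); b=seg(im,(0,80,20),(20,255,100),(295,220,440,375))
print("bar scene",[np.round(v,1).tolist() for v in rect(atz("scene",b,.018))][:3])
```

```text
scene 2116.0
top 2972.0
scene [ 0.6825 -0.1778 -0.0475] yaw -2.72 edge 0.7425 cost 0.048 flush cost [(-4, 0.145), (-2.6, 0.144), (-1, 0.146)]
top [ 0.6777 -0.1797 -0.0493] yaw -2.82 edge 0.7376 cost 0.011 flush cost [(-4, 0.053), (-2.6, 0.053), (-1, 0.055)]
bar scene [[768.6, 5.9], [560.5, 34.9], 87.3]
```

The fitted yaw is -2.7° and -2.8° from the two cameras, against -2.6° to -2.7° for the bar. The edge lies on the bar face to within camera accuracy, so the panel is flush and square, and everything else is undisturbed.

```bash
python3 -c "
from rig import manip
print(manip.hand_in())"
```

```text
the job is handed in; nothing more can be done
None
```

I tipped the orange panel onto its back, painted face up, and pushed it flush and square against the stop bar. The blue panel and everything else stayed in place, and the job is handed in at about 11 s on the robot clock.

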